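# Shut the tack carton, draw it from its rack and show its label

### The job

One tack carton in the wooden rack, the one with the green label, stands with its end flap open: first fold the flap fully shut, so its tab drops in behind the front rim, while the carton is still seated in the rack. Then draw the carton out of the rack and hold it up, every part of it at least 15 cm above the bench, tipped back halfway (about 45 degrees) with its top end still uppermost, so that the green label faces half upward, flap still shut. Finish while still holding it still like that; do not put it down, and leave the other two cartons and everything else on the bench where they are.

Things in the scene. Friction and masses are not known exactly. Their poses are not given: they have to be found in the camera images.
- carton: Tack carton, stiff board, green label: 36 (x) by 56 (y) by 120 mm (z, without flap), hollow, walls 2.5 mm, 0.1 to 0.2 kg, balance point 60 mm up. Origin at the centre of its underside; +z to its open top end, +x out of its label face (first facing away from the robot). Stands in any rack pocket, lower 45 mm inside with 2 mm play each side; the upper 75 mm may be gripped across y or x
- flap (a joint): Hinge angle of the carton's end flap: 0 = shut flat on the carton's top (stop), positive = open; 1.57 = flap standing straight up, more = leaning back over the carton's -x side. Starts between 1.2 and 2.0. Friction keeps it where it is left (about 0.4 N at the free edge moves it)
- flap_hinge (a point): Middle of the hinge line: along the carton's y, at the top edge of the back wall (carton frame x = -18 mm, z = 120 mm). Axes as the carton
- flap_edge (a point): Middle of the flap's free edge, on its outer (upper when shut) face. The flap is 36 mm long from the hinge, 54 mm wide, 3 mm thick; a 10 mm tab stands at right angles on its inner side, 30 mm from the hinge, and drops inside the front wall. When shut this point lies at carton frame x = 18, z = 123 mm
- label (a point): Centre of the green label area on the carton's +x face, 88 mm above its underside
- rack: Light wooden rack fixed to the bench, 85 (x) by 290 (y) by 55 mm high, origin at the centre of its underside. Three rectangular pockets, 45 mm deep (floor 10 mm above the bench), at y = -95, 0 and +95 mm, each holding one carton; x axis of the rack = label direction of the cartons
- carton_orange: Bystander: shut tack carton with orange label, 36 by 56 by 123 mm, in another rack pocket; origin at the centre of its underside
- carton_blue: Bystander: shut tack carton with blue label, 36 by 56 by 123 mm, in another rack pocket; origin at the centre of its underside
- jar: Bystander: small jar with red cap, diameter 72 mm, 55 mm high, origin under its centre
- spool_black: Bystander: black thread spool, diameter 60 mm, 90 mm high, origin under its centre
- spool_white: Bystander: white thread spool, diameter 60 mm, 90 mm high, origin under its centre
- tape: Bystander: roll of yellow tape lying flat, diameter 90 mm, 25 mm high, origin under its centre
- screwdriver: Bystander: screwdriver with blue handle lying on the bench behind the rack, about 200 mm long
- shoe: Bystander: brown shoe, 270 mm long (x, toe at +x), 85 mm wide, 110 mm high, origin under its centre
Not all that is in view belongs to the job. Leave any black or pink look-alike of the carton alone.

How it is judged (in metres and radians):
On the way, in this order (a step that is already met when the one before it is completed fails the run):
1. the flap is folded shut while the carton is seated in its pocket (value of joint flap below 0.1 rad and z of carton in the frame of rack below 0.02 m), for 0.2 s.
2. the carton, flap shut, is drawn clear above the rack in the gripper (value of joint flap below 0.12 rad and contact force between the fingers and carton above 1 N and contact force between carton and rack below 0.1 N and z of carton in the frame of rack above 0.06 m), for 0.1 s.
At the end, for the whole second after the job is handed in: Gripper holds the carton still, underside over 145 mm above the bench, flap under 0.12 rad, label normal 27 to 63 degrees from straight up, top end within 63 degrees of up, touching no rack or other thing; other cartons within 20 mm, bystanders within 30 mm of their start (value of joint flap below 0.12 rad and contact force between the fingers and carton above 1 N and contact force between carton and rack below 0.1 N and height (world z) of carton above 0.145 m and angle between carton's own x axis and vertical between 0.47 and 1.1 rad and angle between carton's own z axis and vertical below 1.1 rad and linear speed of carton below 0.03 m/s and angular speed of carton below 0.2 rad/s and contact force between carton and carton_orange below 0.1 N and contact force between carton and carton_blue below 0.1 N and contact force between carton and jar below 0.1 N and contact force between carton and spool_black below 0.1 N and contact force between carton and spool_white below 0.1 N and contact force between carton and tape below 0.1 N and contact force between carton and screwdriver below 0.1 N and contact force between carton and shoe below 0.1 N and distance of each of carton_orange, carton_blue from where it was at the start of the episode below 0.02 m and distance of each of jar, spool_black, spool_white, tape, screwdriver, shoe from where it was at the start of the episode below 0.03 m); the arm keeps its last pose, push and grip.
It fails at once if another carton is pulled or pushed more than 20 mm (distance of any of carton_orange, carton_blue from where it was at the start of the episode above 0.02 m).
It fails at once if a bystander on the bench is moved more than 30 mm (distance of any of jar, spool_black, spool_white, tape, screwdriver, shoe from where it was at the start of the episode above 0.03 m).
It also fails if it takes over 54 s, if anything falls off the work surface, if the arm or the gripper's body presses on something with over 40 N, if the wrist force passes 120 N, or if a joint passes its speed limit or range.

### The arm

A 7-joint arm with a two-finger parallel gripper is mounted at the origin on the work surface. World frame = base frame: x ahead of the robot, y to its left, z up, the work surface at z = 0. Lengths are in m, angles in degrees, forces in N, time in s.
With the tool pointing down it reaches from about 0.35 to 0.775 m from the base axis. Payload 3.1 kg.
Tool frame: the origin (TCP) lies on the centre line of the jaws, within the pads' length; the fingertips stand 17 mm ahead of it and the grasp point (between the pads) lies 2 mm behind it (robot.tip_reach is the distance from the TCP to the fingertips, in m); z points along the fingers, y is the line along which they close (so a half turn about z gives the same grasp; the last joint's range is limited). The gripper opens to 85 mm and grips with 20 to 120 N. Pads are 22 mm wide; open, the fingers measure 114 mm over their backs; the gripper's body (76 mm by 85 mm) begins 54 mm behind the grasp point. The pads swing forward as they close: fully open they stand 13 mm farther back than shut.
Start: joints at [-66.102, 17.813, 0.802, 86.603, -0.252, 75.585, -1.558], TCP at [0.244, 0.493, 0.248] pointing down, gripper open.
Joint ranges: [-154.91, 154.91], [-16.99, 109.72], [-72.82, 74.43], [7.12, 147.25], [-82.49, 262.49], [11.32, 116.49], [-174.64, 174.64]. Speed limits (degrees/s): [159.86, 159.86, 180, 180, 180, 180, 180].

### API

Orientations are given as [roll, pitch, yaw] about the fixed x, y, z axes, in that order (R = Rz(yaw) Ry(pitch) Rx(roll)).
In Python, from station import robot, fingers, vision, workorder, recognise gives the robot as it stands. Calls block until the motion is done:
- robot.move_to(position, orientation): joint-space move of the TCP to a pose.
- robot.line_to(position, orientation=None, velocity=0.15, f_stop=None): straight line of the TCP; orientation=None keeps the orientation; velocity is the mean speed in m/s. With f_stop (N) it stops when the force on the tool has changed by that much, and returns True; else False.
- robot.move_j(angles): joint-space move.
- fingers.gripper_to(opening, force=None): opening from 0.0 (shut) to 1.0 (fully open); force is the grip in N (None keeps the last); returns when the fingers have stopped.
- robot.pause(seconds).
- robot.inverse_kinematics(position, orientation): joint angles nearest the present ones, or None.
- vision.grab_frame(name): name is "scene" or "top"; returns the picture (420x560x3 uint8, red, green, blue); there is no depth.
- vision.calibration(name): a dict with "mtx" (3x3 intrinsics, pixels), "extrinsics" (4x4, takes a point from world to camera coordinates). Camera axes: x right, y up, looking along -z (the intrinsics and any distortion apply to the point x, -y, -z); pixel columns grow to the right and rows downward; lengths in m; the calibration is good to about 2 mm. A picture is of the moment at which its call begins. calibration takes no time and is no camera call.
A pose or a line that the arm cannot do raises robot.PlanningError and nothing moves.
- workorder.close_job(): hands the job in; it is judged then, once.
Trained networks look in the newest picture that a camera, given by its name, has taken for a name from the list of things; names that differ only in an ending like _2 or _b are one class to them, and where a whole thing is asked for, a point or a joint stands for the part that bears it (a point fixed in the world has none). Each returns a list of dicts, best first, with "p" (0 to 1); they miss things now and then, are a little off and sometimes report something else, mostly with a low value. They report only what shows in the picture. A call takes as long as a camera call. They do not tell look-alikes from the thing itself.
- recognise(label, camera): "rect" ([centre column, centre row, width, height] in pixels, round what is visible of it).
Readings, each from a call of its own:
- robot.current_time_s(): time.
- robot.current_joint_positions(): joint angles.
- robot.current_dq(): joint speeds.
- robot.current_joint_torque(): joint torques, N m.
- robot.current_tool_pos(): TCP position.
- robot.current_eef_rot(): TCP orientation.
- robot.current_contact_force(): force on the tool from outside, world axes, zero at the start.
- robot.current_torque(): the same for the moment, N m.
- robot.current_finger_gap(): opening from 0.0 (shut) to 1.0 (fully open).
- robot.current_gripper_force(): force on a finger pad.
Only numpy, scipy, OpenCV 4.12 (cv2) and the standard library are available. Lean on these libraries where they do the work, as an engineer would, in place of code of your own. Each camera call takes 0.05 s, during which the arm holds its last target. There are 200 camera calls.

## Working session

There is one attempt and no reset: what is moved stays moved. The work goes in short steps, each a Python script; the robot and the scene stay as the last script left them, time stands still between calls to the robot, and variables do not carry over. Pictures are saved under pics/ and viewed, at most 10 in all, crops included, and the job is handed in when it is done.

```bash
mkdir -p pics; ls; python3 - <<'E'
from station import robot, fingers, vision, workorder, recognise
import cv2,numpy as np
for c in("scene","top"):
    im=vision.grab_frame(c); cv2.imwrite(f"pics/{c}0.png",im[:,:,::-1])
    k=vision.calibration(c); print(c,{a:np.round(b,4).tolist() for a,b in k.items()})
    for n in("carton","flap","flap_edge","label","rack","carton_orange","carton_blue"):
        print(n,[(np.round(r["rect"],1).tolist(),round(r["p"],2)) for r in recognise(n,c)[:3]])
print(robot.current_time_s())
E
```

```text
pics
scene {'mtx': [[483.6255, 0.0, 283.2435], [0.0, 483.6255, 210.779], [0.0, 0.0, 1.0]], 'extrinsics': [[0.7321, 0.6811, -0.0108, -0.4818], [-0.5615, 0.6124, 0.5565, 0.2369], [0.3856, -0.4013, 0.8308, -1.5167], [0.0, 0.0, 0.0, 1.0]]}
carton [([246.6, 175.4, 20.1, 45.7], 0.86), ([263.3, 216.9, 26.0, 38.6], 0.81), ([285.6, 190.0, 22.7, 38.6], 0.64)]
flap [([286.1, 175.4, 23.8, 14.9], 0.8), ([244.6, 164.0, 16.9, 15.8], 0.75), ([259.0, 202.9, 9.7, 14.9], 0.65)]
flap_edge [([221.4, 191.4, 20.2, 13.2], 0.83), ([288.8, 175.6, 22.9, 13.9], 0.68), ([246.3, 161.8, 16.8, 13.7], 0.6)]
label [([314.1, 210.3, 28.9, 46.8], 0.89), ([287.9, 189.0, 22.2, 39.6], 0.69), ([261.5, 218.1, 21.2, 41.9], 0.68)]
rack [([243.1, 270.1, 80.5, 108.9], 0.68), ([227.0, 283.1, 24.6, 36.1], 0.31)]
carton_orange []
carton_blue [([226.8, 282.6, 24.5, 40.2], 0.73)]
top {'mtx': [[461.9714, 0.0, 278.9123], [0.0, 461.9714, 210.4765], [0.0, 0.0, 1.0]], 'extrinsics': [[-0.0051, -1.0, -0.0069, 0.0658], [0.9994, -0.0054, 0.0331, -0.576], [-0.0331, -0.0068, 0.9994, -1.6621], [0.0, 0.0, 0.0, 1.0]]}
carton [([255.9, 222.2, 16.8, 18.2], 0.7), ([393.5, 261.4, 17.6, 22.1], 0.63), ([298.2, 248.2, 22.0, 20.1], 0.49)]
flap [([266.6, 254.3, 13.9, 19.8], 0.72), ([158.0, 232.3, 30.0, 73.2], 0.6), ([296.9, 247.6, 16.7, 18.6], 0.56)]
flap_edge [([254.6, 193.6, 9.3, 16.8], 0.73), ([254.4, 223.9, 15.2, 16.1], 0.7), ([264.5, 255.7, 19.2, 20.7], 0.66)]
label [([291.4, 212.3, 22.5, 13.7], 0.75), ([266.4, 253.5, 13.1, 20.6], 0.73), ([299.2, 246.9, 16.2, 17.5], 0.71)]
rack [([317.0, 202.8, 82.6, 50.6], 0.56)]
carton_orange [([317.8, 199.2, 20.1, 13.5], 0.55), ([296.5, 134.6, 8.6, 29.5], 0.53)]
carton_blue [([344.4, 193.6, 25.5, 15.7], 0.66), ([157.7, 232.9, 31.5, 74.5], 0.3)]
0.8
```

View pics/scene0.png

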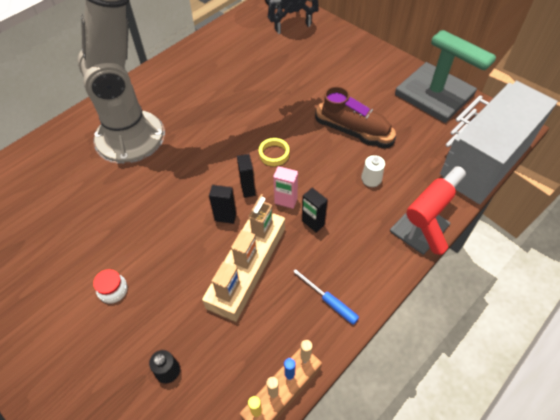

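View pics/top0.png

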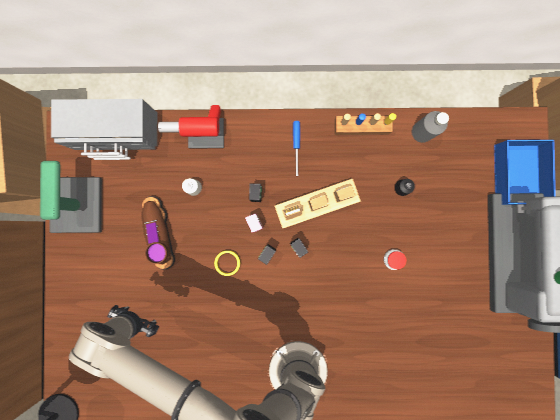

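The scene view shows the rack from (226,295) to (270,220). The green carton with its open flap is at its far end, about (262,215), and in the top view at (292,211). Black and pink look-alikes stand beside it. Next I'll fit the rack pose.

```bash
cat > h.py <<'E'
import cv2,numpy as np
from station import robot, fingers, vision, workorder, recognise
def proj(c,P):
    k=vision.calibration(c);E=np.array(k["extrinsics"]);P=np.atleast_2d(P)
    p=P@E[:3,:3].T+E[:3,3];p=p*[1,-1,-1];q=p@np.array(k["mtx"]).T
    return q[:,:2]/q[:,2:]
def back(c,uv,z):
    k=vision.calibration(c);E=np.array(k["extrinsics"])
    d=np.linalg.inv(k["mtx"])@[uv[0],uv[1],1.];d=d*[1,-1,-1]
    R=E[:3,:3];o=-R.T@E[:3,3];d=R.T@d
    return o+d*(z-o[2])/d[2]
E
python3 - <<'E'
from h import *
t=cv2.imread("pics/top0.png");s=cv2.imread("pics/scene0.png")
a=cv2.resize(t[165:270,240:370],None,fx=3,fy=3,interpolation=cv2.INTER_CUBIC)
b=cv2.resize(s[150:325,195:340],None,fx=2.7,fy=3.0,interpolation=cv2.INTER_CUBIC)
H=max(a.shape[0],b.shape[0]);im=np.zeros((H,a.shape[1]+b.shape[1],3),np.uint8)
im[:a.shape[0],:a.shape[1]]=a;im[:b.shape[0],a.shape[1]:]=b
cv2.imwrite("pics/crop1.png",im);print(im.shape)
hsv=cv2.cvtColor(t,cv2.COLOR_BGR2HSV)
m=((t[:,:,1]>150)&(t[:,:,2]>180)&(hsv[:,:,1]>50)).astype(np.uint8);m[:165]=0;m[250:]=0;m[:,:265]=0;m[:,370:]=0
m=cv2.morphologyEx(m,cv2.MORPH_CLOSE,np.ones((9,9)))
n,l,st,_=cv2.connectedComponentsWithStats(m);i=1+np.argmax(st[1:,4]);print(st[i])
box=cv2.boxPoints(cv2.minAreaRect(np.argwhere(l==i)[:,::-1].astype(np.float32)))
for p in box: print(p,back("top",p,0.055).round(4))
C=np.array([back("top",p,0.055) for p in box]);print(C.mean(0),[np.linalg.norm(C[i]-C[i-1]) for i in range(4)])
for n in [(256,191),(255,222),(267,255),(298,247)]: print(n,back("top",n,0.11).round(3))
E
```

```text
(525, 782, 3)
[ 274  179   87   49 2037]
[273.6376  205.16153] [0.5936 0.0809 0.055 ]
[352.694   177.85114] [ 0.6885 -0.1983  0.055 ]
[360.7014 201.0304] [ 0.6065 -0.2256  0.055 ]
[281.645   228.34079] [0.5119 0.0531 0.055 ]
[ 0.60014595 -0.07245197  0.055     ] [np.float64(0.08632314057657044), np.float64(0.2948532953989247), np.float64(0.08639108143833989), np.float64(0.29432834103122063)]
(256, 191) [0.64 0.14 0.11]
(255, 222) [0.534 0.144 0.11 ]
(267, 255) [0.422 0.103 0.11 ]
(298, 247) [ 0.449 -0.002  0.11 ]
```

View pics/crop1.png

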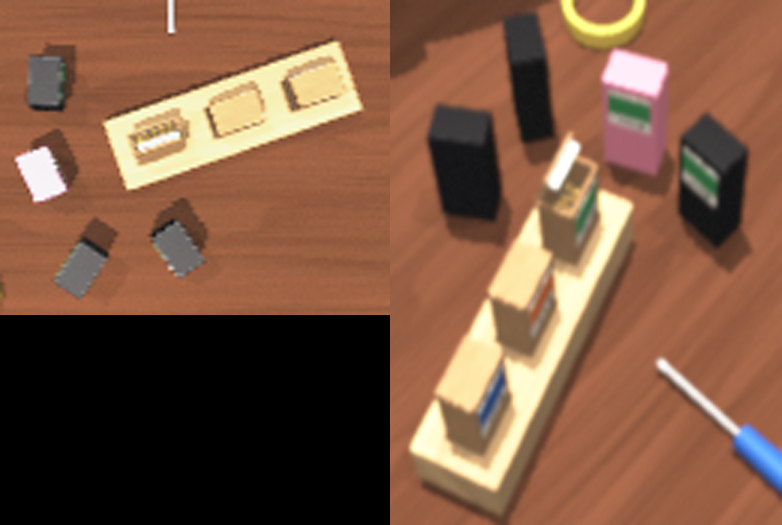

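The crop confirms it: the carton at the rack's +y end has the white flap and green label, with orange in the middle and blue at the -y end. The rack fit measures 0.294 x 0.086 m, which matches its size. I'll check the derived carton pose with an overlay and test the IK.

```bash
cat >> h.py <<'E'
from scipy.spatial.transform import Rotation as Ro
PSI=18.8; RC=np.array([0.600,-0.0725])
c_,s_=np.cos(np.radians(PSI)),np.sin(np.radians(PSI))
Rz=np.array([[c_,-s_],[s_,c_]])
CC=RC+Rz@[0,.095]
def W(x,y,z):   # green carton frame -> world
    p=CC+Rz@[x,y]; return [p[0],p[1],z+0.010]
DOWN=[180,0,PSI]
E
python3 - <<'E'
from h import *
print(CC)
ims=[]
for c,(r0,r1,c0,c1),f in(("top",(180,230,270,330),6),("scene",(180,280,225,300),5)):
    im=cv2.imread(f"pics/{c}0.png")[r0:r1,c0:c1];im=cv2.resize(im,None,fx=f,fy=f,interpolation=cv2.INTER_CUBIC)
    def ln(P,col):
        q=((proj(c,P)-[c0,r0]+.5)*f).astype(int);cv2.polylines(im,[q],False,col,1)
    X,Y=.018,.028
    ln([W(X,-Y,.12),W(X,Y,.12),W(-X,Y,.12),W(-X,-Y,.12),W(X,-Y,.12)],(0,0,255))
    ln([W(X,-Y,.045),W(X,-Y,.12)],(0,0,255))
    for th,col in((1.2,(255,0,0)),(1.6,(0,255,0)),(2,(255,0,255))):
        ln([W(-.018+.036*np.cos(th),y,.12+.036*np.sin(th)) for y in(-.027,.027)],col)
    ims.append(im)
H=max(i.shape[0] for i in ims);ims=[cv2.copyMakeBorder(i,0,H-i.shape[0],0,0,cv2.BORDER_CONSTANT) for i in ims]
o=np.hstack(ims);cv2.imwrite("pics/ov.png",o);print(o.shape)
for off in(0,180):
  for name,p,R in(("behind",W(-.062,0,.16),DOWN),("grasp",W(0,0,.08),DOWN),("lift",W(0,0,.3),DOWN),("tilt",W(0,0,.3),[180,-45,PSI])):
    e=(Ro.from_euler("xyz",R,degrees=True)*Ro.from_euler("z",off,degrees=True)).as_euler("xyz",degrees=True)
    q=robot.inverse_kinematics(p,list(e));print(off,name,e.round(1),None if q is None else np.round(q,1))
E
```

```text
[0.56938476 0.01743168]
(500, 735, 3)
0 behind [180.    0.   18.8] [-32.6  19.3  39.4 100.8 -13.4  64.7 -60.2]
0 grasp [180.    0.   18.8] [-30.8  32.   38.8  96.8 -22.7  59.3 -55.6]
0 lift [180.    0.   18.8] [-31.1  21.6  40.   77.7 -13.7  85.6 -63.3]
0 tilt [180.  -45.   18.8] [  2.3  -5.3   4.9 118.5 -37.1  30.2 -37.5]
180 behind [ 180.     0.  -161.2] [-21.9  17.5  25.4 100.4  -8.2  64.  114.9]
180 grasp [ 180.     0.  -161.2] [-16.5  28.5  18.   96.2 -10.1  56.9 113.8]
180 lift [ 180.     0.  -161.2] [-20.8  19.6  24.5  77.3  -8.   84.8 112. ]
180 tilt [-180.    45.  -161.2] [-41.6  -9.7  44.2 119.6 -21.9  27.  129.5]
```

View pics/ov.png

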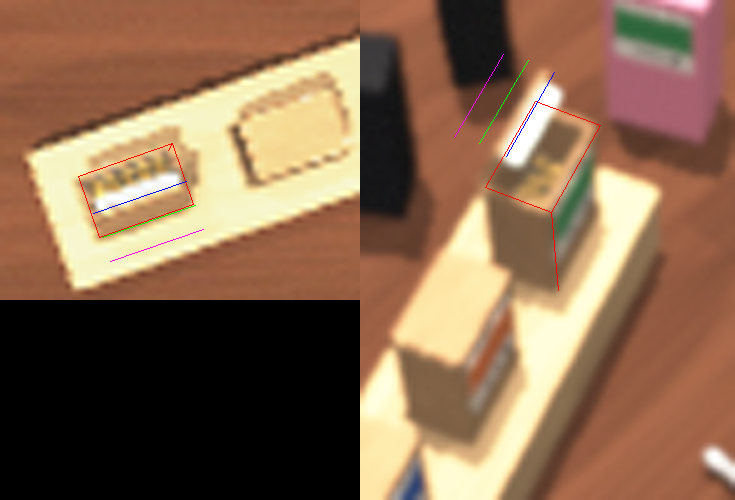

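The overlay fits and the flap sits at about 1.2 rad, with its edge at (530,125) in the overlay. Now I'll fold it shut with the closed fingers, sweeping along an arc.

```bash
python3 - <<'E'
from h import *
fingers.gripper_to(0.0)
tr=robot.tip_reach;print(tr)
robot.move_to(W(-.050,0,.23),DOWN)
print(robot.line_to(W(-.050,0,.138+tr),velocity=.15,f_stop=8))
r=.030
for th in np.radians([75,60,45,30,18,8,0]):
    x=-.018+r*np.cos(th)-.002*np.sin(th)-.011; z=.120+r*np.sin(th)+.002*np.cos(th)+.001
    hit=robot.line_to(W(x,0,z+tr),velocity=.06,f_stop=15)
    print(round(np.degrees(th)),hit,np.round(robot.current_contact_force(),1),np.round(robot.current_tool_pos(),4))
    if hit: break
else:
    robot.line_to(W(.006,0,.127+tr),velocity=.05)
    print(robot.line_to(W(.006,0,.118+tr),velocity=.02,f_stop=8),np.round(robot.current_contact_force(),1),robot.current_tool_pos()[2]-tr-.01)
    robot.pause(.3)
    robot.line_to(W(.006,0,.20+tr),velocity=.15)
    robot.line_to(W(-.14,0,.22+tr),velocity=.2)
    for c in("scene","top"): cv2.imwrite(f"pics/{c}1.png",vision.grab_frame(c)[:,:,::-1])
    a=cv2.imread("pics/scene1.png")[150:290,200:320]; b=cv2.imread("pics/top1.png")[170:240,260:330]
    cv2.imwrite("pics/c2.png",np.hstack([cv2.resize(a,(480,560)),cv2.copyMakeBorder(cv2.resize(b,(320,320)),0,240,0,0,cv2.BORDER_CONSTANT)]))
print(robot.current_time_s())
E
```

```text
0.017
False
75 False [-0.1  0.  -0.1] [0.5473 0.0098 0.1775]
60 False [-0.  -0.4  0.4] [0.5544 0.0125 0.1745]
45 False [-0.2  0.9 -0.8] [0.5607 0.0147 0.1702]
30 False [-0.4 -0.2 -1. ] [0.5654 0.0163 0.1642]
18 False [-0.2 -0.4 -0.2] [0.5681 0.0172 0.1587]
8 False [ 0.2 -0.4  0.4] [0.5696 0.0176 0.1537]
0 False [ 1.  -0.1  1.2] [0.5707 0.0177 0.1502]
True [-1.7  0.4  5.1] 0.12315057329115155
9.0583
```

View pics/c2.png

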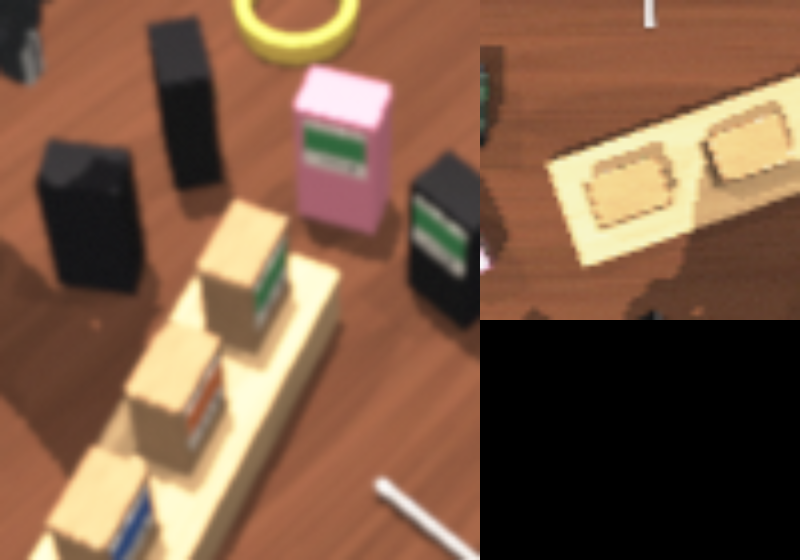

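The flap is flush: its top looks the same as the neighbours' in both views, around (245,240) and (630,190), and the tip stopped at 123 mm. Now I'll grasp and lift the carton.

```bash
python3 - <<'E'
from h import *
fingers.gripper_to(1.0)
robot.line_to(W(0,0,.20),velocity=.2)
print("hit",robot.line_to(W(0,0,.078),velocity=.08,f_stop=8),np.round(robot.current_contact_force(),1))
print(fingers.gripper_to(0.0,force=40),robot.current_finger_gap(),robot.current_gripper_force(),np.round(robot.current_contact_force(),1))
print("lift hit",robot.line_to(W(0,0,.19),velocity=.07,f_stop=25),np.round(robot.current_contact_force(),1),robot.current_finger_gap(),robot.current_gripper_force())
robot.pause(.2)
cv2.imwrite("pics/s3.png",vision.grab_frame("scene")[:,:,::-1])
cv2.imwrite("pics/c3.png",cv2.resize(cv2.imread("pics/s3.png")[90:290,190:350],None,fx=3,fy=3))
print(robot.current_time_s())
E
```

```text
hit True [-0.9  1.8  5.2]
False 0.6533284886665599 43.05041556246579 [-3.3  3.  25.7]
lift hit True [ 2.3  0.8 -0.3] 0.6533785042271316 43.068164214491844
13.1167
```

View pics/c3.png

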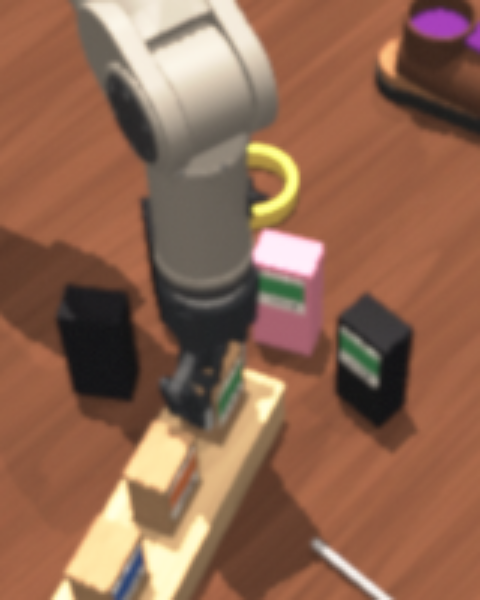

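The carton is gripped at (215,390) in the crop, but the force stop cut both moves short. I'll check the TCP height.

```bash
python3 - <<'E'
from h import *
print(robot.current_tool_pos(),robot.current_eef_rot(),W(0,0,.078),robot.current_contact_force(),robot.current_gripper_force())
E
```

```text
[0.57181653 0.01751035 0.09970042] [179.87468094  -0.24774863  18.87085847] [np.float64(0.5693847589531015), np.float64(0.01743167971099116), 0.088] [1.90881504 0.42560209 1.75519784] 42.918059192597866
```

```bash
python3 - <<'E'
from h import *
p=np.array(robot.current_tool_pos());
q=p.copy();q[2]=.22
print("lift hit",robot.line_to(list(q),velocity=.08,f_stop=25),np.round(robot.current_contact_force(),1),robot.current_finger_gap(),robot.current_gripper_force(),robot.current_tool_pos())
robot.pause(.3)
for c in("scene","top"): cv2.imwrite(f"pics/{c}4.png",vision.grab_frame(c)[:,:,::-1])
cv2.imwrite("pics/c4.png",cv2.resize(cv2.imread("pics/scene4.png")[110:290,190:340],None,fx=3.3,fy=3.3))
print(robot.current_time_s())
E
```

```text
lift hit False [-0.6 -0.9 -0.9] 0.6539665000620066 43.23509216308594 [0.57140514 0.01755768 0.21938955]
15.175
```

View pics/c4.png

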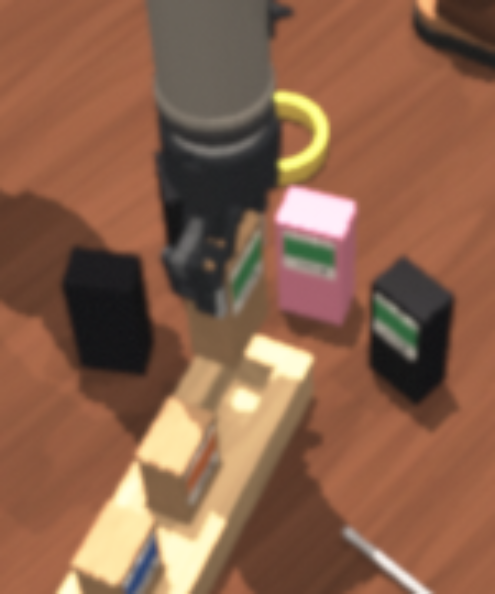

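The carton is clear of the rack, with the empty pocket visible at (245,385) in the crop. Now I'll raise it and tilt it.

```bash
python3 - <<'E'
from h import *
p=np.array(robot.current_tool_pos());p[2]=.33
robot.line_to(list(p),velocity=.12)
T=[180,-45,PSI]; p[:2]-=Rz@[.03,0]
for a in(-15,-30,-45):
    robot.line_to(list(p),[180,a,PSI],velocity=.02) if a==-15 else robot.move_to(list(p),[180,a,PSI])
    print(a,np.round(robot.current_tool_pos(),3),np.round(robot.current_eef_rot(),1),robot.current_gripper_force(),robot.current_time_s())
robot.pause(.5)
for c in("scene","top"): cv2.imwrite(f"pics/{c}5.png",vision.grab_frame(c)[:,:,::-1])
a=cv2.resize(cv2.imread("pics/scene5.png")[60:290,190:340],None,fx=2.5,fy=2.5);b=cv2.resize(cv2.imread("pics/top5.png")[160:290,230:370],None,fx=2.9,fy=2.9)
H=max(a.shape[0],b.shape[0]);cv2.imwrite("pics/c5.png",np.hstack([cv2.copyMakeBorder(i,0,H-i.shape[0],0,0,cv2.BORDER_CONSTANT) for i in(a,b)]))
print(robot.current_dq(),robot.current_finger_gap())
E
```

```text
-15 [0.544 0.008 0.33 ] [180.  -15.   18.8] 43.22446379810572 17.8917
-30 [0.543 0.008 0.33 ] [-179.9  -30.    18.8] 43.24068311601877 18.3083
-45 [0.544 0.008 0.331] [179.9 -44.9  18.9] 43.25847677886486 18.7333
[-0.07664168 -0.25024243  0.12443845  0.13443302 -0.05317231 -0.08496
  0.0471911 ] 0.6494633608677427
```

View pics/c5.png

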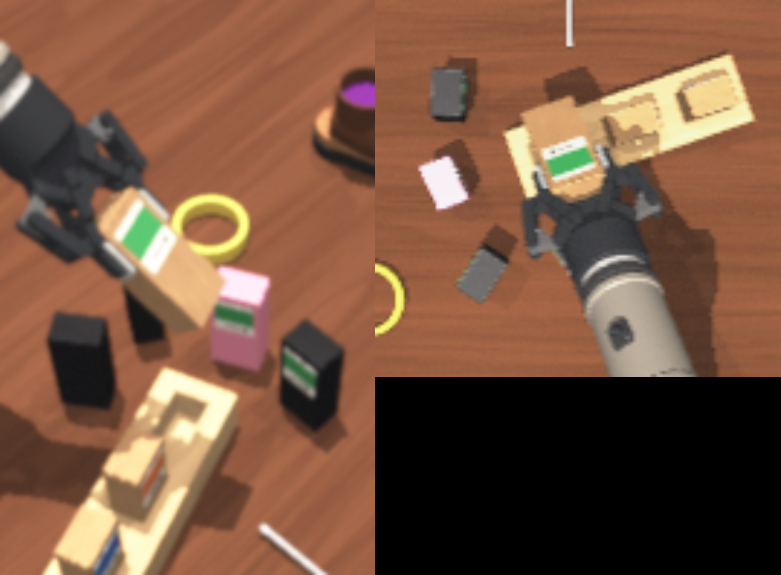

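The label faces half upward and the flap end is on top and shut. I'll compare the bottom edge at scene pixels (268,192) and (279,174) with the expected 45° pose to see whether the carton slipped in the grip.

```bash
python3 - <<'E'
from h import *
p=np.array(robot.current_tool_pos());
for a in(-30,-45,-60):
    R=Ro.from_euler("ZY",[PSI,a],degrees=True).as_matrix()
    print(a)
    for n,v in(("bot front",[[.018,-.028,0],[.018,.028,0]]),("top front",[[.018,-.028,.12],[.018,.028,.12]]),("origin",[[0,0,0]])):
        w=p+(np.array(v)-[0,0,.08])@R.T
        print(n,proj("scene",w).round(0).tolist(),proj("top",w).round(0).tolist(),w[:,2].round(3))
print(np.round(robot.current_contact_force(),2),robot.current_time_s())
for n in("label",):
  for c in("scene","top"): print([(np.round(r["rect"],0).tolist(),round(r["p"],2)) for r in recognise(n,c)[:4]])
E
```

```text
-30
bot front [[264.0, 189.0], [275.0, 171.0]] [[299.0, 198.0], [282.0, 204.0]] [0.27 0.27]
top front [[235.0, 150.0], [247.0, 131.0]] [[307.0, 216.0], [289.0, 222.0]] [0.374 0.374]
origin [[263.0, 180.0]] [[292.0, 206.0]] [0.261]
-45
bot front [[269.0, 187.0], [280.0, 168.0]] [[298.0, 194.0], [280.0, 200.0]] [0.286 0.286]
top front [[230.0, 149.0], [243.0, 130.0]] [[309.0, 220.0], [290.0, 226.0]] [0.371 0.371]
origin [[270.0, 179.0]] [[290.0, 201.0]] [0.273]
-60
bot front [[273.0, 183.0], [284.0, 164.0]] [[297.0, 190.0], [279.0, 196.0]] [0.306 0.306]
top front [[226.0, 149.0], [239.0, 131.0]] [[310.0, 223.0], [291.0, 230.0]] [0.366 0.366]
origin [[275.0, 176.0]] [[289.0, 197.0]] [0.29]
[ 0.48 -0.09 -1.54] 19.3333
[([225.0, 205.0, 30.0, 37.0], 0.95), ([285.0, 187.0, 26.0, 40.0], 0.81), ([248.0, 187.0, 15.0, 16.0], 0.78), ([255.0, 164.0, 50.0, 57.0], 0.74)]
[([255.0, 223.0, 22.0, 21.0], 0.75), ([267.0, 255.0, 12.0, 19.0], 0.59), ([295.0, 212.0, 29.0, 35.0], 0.56), ([254.0, 194.0, 12.0, 16.0], 0.49)]
```

The bottom edge in the top view is at (298,194) and (282,198), against a predicted (298,194) and (280,200) for 45°. That fits, and the underside is at about 0.27 m. Handing in.

```bash
python3 -c "
from h import *
print(workorder.close_job(),robot.current_gripper_force())"
```

```text
the job is handed in; nothing more can be done
the job is handed in; nothing more can be done
```

The job is handed in: I folded the flap shut in the rack, then drew the green-label carton out; the arm is holding it still at about 45° with its underside about 0.27 m above the bench, and I saw nothing else disturbed, but no verdict came back.

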